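# Index the vial carriage to the green reading head

### The arm

A 6-joint arm with a two-finger parallel gripper is mounted at the origin on a cart in front of the work surface, level with it; the furniture and walls round the work are solid. World frame = base frame: x ahead of the robot, y to its left, z up, the work surface at z = 0. Lengths are in m, angles in rad, forces in N, time in s.
With the tool pointing down it reaches from about 0.4 to 0.925 m from the base axis. Payload 12.5 kg.
Tool frame: the origin (TCP) lies midway between the tips of the shut fingers; the grasp point (between the pads) lies 19 mm behind it; z points along the fingers, y is the line along which they close (so a half turn about z gives the same grasp; the last joint's range is limited). The gripper opens to 95 mm and grips with 3 to 60 N. Pads are 20 mm wide; open, the fingers measure 119 mm over their backs; the gripper's body (75 mm by 180 mm) begins 59 mm behind the grasp point.
Start: joints at [1.156, 0.491, 1.559, -0, 1.092, -0.106], TCP at [0.19, 0.595, 0.215] pointing down, gripper open.
Joint ranges: [-3.1, 3.1], [-0.84, 2.19], [0.05, 2.79], [-1.13, 4.28], [0.06, 2.93], [-2.69, 2.69]. Speed limits (rad/s): [2.22, 2.22, 2.79, 3.14, 3.14, 3.14].

### API

Orientations are given as a unit quaternion [x, y, z, w].
In Python, from workcell import env gives the robot as it stands.
- The arm moves only by the tool apply_moves, never from a script. Its argument "plan" is a list of rows, each an object with "claw": the opening, from 0 (shut) to 1 (fully open); "offset": the shift along the tool's x, y, z in units of 40 mm (1.0 is 40 mm), a list of three; "spin": the turn about the tool's z in units of 6 degrees (1.0 is 6 degrees). A call has exactly 5 rows; each row shifts and turns the commanded pose from where the row before left it, along the tool's axes as they then stand; what a row does not reach is not made up. A row lasts 1/10 s, in which the tool goes at most 50 mm and 8.59 degrees, less where a joint would pass 70% of its speed; a pose out of reach is approached as far as the arm can. A call is refused whole if a number of a shift passes 1 or a number of a turn 1, either way. A call with a gripper value outside its range is refused whole. The fingers move at their own pace and stop on an object; "force" is the grip in N (left out, the last holds). Time passes only in rows, so rows that do not move let the fingers close, or fill a call up. It gives the time, the measured TCP pose, the force, the opening and the grip force at its end, in the units of the state.
- env.read_state(): the state, without advancing time (a new reading comes with each control period).
- env.grab_frame(name): name is "side" or "top" or "wrist"; returns the picture (384x512x3 uint8, red, green, blue); there is no depth.
- env.camera_params(name): a dict with "fx", "fy", "cx", "cy" (pixels), "R" (3x3) and "t" (3): a world point X has camera coordinates R X + t; the wrist camera has in their place "hand_eye" (4x4, takes a point from camera to tool coordinates, whose origin is the TCP and whose axes are the flange's). Camera axes: x right, y down, z forward; pixel columns grow to the right and rows downward; lengths in m; the calibration is good to about 2 mm. The wrist camera is an equidistant fisheye: a pixel r from the principal point sees the ray r / f radians off the axis. A picture is of the moment at which its call begins: read the wrist's pose just before it. camera_params takes no time and is no camera call.
- env.sign_off(): hands the job in; it is judged then, once.
The state is a dict: "clock": time; "joints": joint angles; "qd": joint speeds; "effort": joint torques, N m; "eef_pos": TCP position; "orientation": TCP orientation; "force": force on the tool from outside, world axes, zero at the start; "wrist_torque": the same for the moment, N m; "width": finger opening in m; "gripper_force": force on a finger pad.
Only numpy, scipy, OpenCV 4.12 (cv2) and the standard library are available. Lean on these libraries where they do the work, as an engineer would, in place of code of your own. Each camera call takes 0.05 s, during which the arm holds its last target. There are 200 camera calls.

### The job

Bring the blue-capped sample vial in front of the reading head with the green cap: pull up the black spring-loaded index knob on the carriage, slide the carriage across, and let the plunger drop fully home into the index hole of that head so that the carriage is locked there. Go gently, feeling for the hole and never forcing the carriage sideways against the plunger while it is in a hole; keep the vial standing in its nest and leave the loose glassware around the slide alone.

Things in the scene. Friction and masses are not known exactly. Their poses are not given: they have to be found in the camera images.
- slide_base: fixed grey bench plate, 130 x 196 x 12 mm, on the worktop. Origin: underside, mid guide rail. y runs along the rail from the home stop (y = -50 mm) to the two stations (nominally y = 0 and y = +50 mm); x points from the knob side to the heads; z up. Knob's line x = -35 mm, vial's x = +20 mm, heads' x = +58 mm.
- index_rail: two fixed feet carrying a brass index strip (20 mm wide, top 26 mm above the worktop); frame as slide_base. Home slot 34 mm long at y = -50 mm, one 10 mm round hole per station. Each hole lies up to 8 mm to either side of its head's centre line along y, which this pose does not show: feel for it. The strip does not move.
- carriage: aluminium carriage, 92 x 50 mm, top 43 mm above the worktop; slides only along y of slide_base, from 3 mm behind home (y = -50 mm) to +63 mm. Origin on the rail line, height and axes as slide_base. Pushing it takes about 2 N, 3 to 5 N while the pin rubs on the strip; in a round hole it is locked with 1 mm play, a hard stop: over 30 N between pin and strip is forcing.
- index_knob (a point): centre of the top face of the black knurled index knob (orange dot), an upright cylinder 24 mm in diameter, 26 mm high, right above the pin; top 84 mm, underside 58 mm above the worktop when the plunger is home. Below it a 19 mm sleeve up to 55 mm on the carriage. It rises with the plunger and travels with the carriage.
- plunger (a joint): lift of the plunger, m: 0 = fully home (8 mm pin, 9 mm deep in the strip); 0.009 = pin tip on the strip's top, where it rests when let down between holes; 0.014 = upper stop. A spring pushes it down with 6 N at 0, 10 N at the top; pinch the knob and lift. Over a hole it drops at once.
- green_head: fixed reading head with green cap and lens ring, 24 x 34 x 75 mm, on the bench plate behind the rail at one of the two stations (which one varies); origin at the centre of its underside, 12 mm above the worktop; axes as slide_base. The vial belongs in front of it (same y).
- white_head: the same reading head with a white cap and lens ring, at the other station; not wanted.
- carboy: large fixed blue carboy, about 200 mm in diameter and 350 mm high, behind the slide and to its right (-y); origin at the centre of its underside. Pass in front of it (robot side) with arm and gripper.
- sample_vial: blue-capped vial, 24 mm in diameter, 52 mm high, loose but upright in the white cup-shaped nest on the carriage (inner diameter 27 mm, 15 mm deep); origin at the centre of its underside, 46 mm above the carriage's origin when seated.
- small_beaker: loose empty beaker, 46 x 46 x 50 mm, beyond the +y end of the slide; origin at the centre of its underside; to be left alone.
- dropper: loose white dropper bottle, 27 mm in diameter, 53 mm high, beyond the -y end of the slide; origin at the centre of its underside; to be left alone.
- black_cap_vial: loose vial with a black cap, 24 mm in diameter, 52 mm high, behind the slide near its +y end; origin at the centre of its underside; to be left alone.
Things that resemble listed ones, but are neither listed nor needed, are in the scene too. What is shaped like the sample_vial but pink or red is not meant.

How it is judged:
On the way, in this order (a step that is already met when the one before it is completed fails the run):
1. the plunger is pulled clear of the strip with the carriage still at home (value of joint plunger above 0.0095 m and y of carriage in the frame of slide_base below -0.025 m), for 0.05 s.
2. the carriage stands at the green head with the plunger fully home in its hole (y of carriage in the frame of green_head between -0.011 and 0.011 m and value of joint plunger below 0.002 m), for 0.2 s.
At the end, for the whole second after the job is handed in: The carriage stands at the green head (within 11 mm of its centre line along the rail) with the plunger fully home in the hole (within 2 mm), at rest; the sample vial stands upright (within 0.15 rad) in its nest on the carriage (all of step 2 and angle between sample_vial's own z axis and vertical below 0.15 rad and z of sample_vial in the frame of carriage between 0.04 and 0.05 m and linear speed of carriage below 0.01 m/s and linear speed of sample_vial below 0.02 m/s); the robot touches nothing.
It fails at once if more than 30 N between the plunger's pin and the index strip (carriage forced sideways or plunger rammed down) (contact force between carriage and index_rail above 30 N).
It fails at once if the sample vial is tipped or leaves its nest (angle between sample_vial's own z axis and vertical above 0.35 rad or z of sample_vial in the frame of carriage above 0.058 m).
It fails at once if a loose bystander is moved more than 20 mm (distance of any of small_beaker, dropper, black_cap_vial from where it was at the start of the episode above 0.02 m).
It also fails if it takes over 46 s, if anything falls off the work surface, if the arm or the gripper's body presses on something with over 40 N, if the wrist force passes 120 N, or if a joint passes its speed limit or range.

## Working session

There is one attempt and no reset: what is moved stays moved. The work goes in short steps, Python scripts to look and compute and a tool call to move; the robot and the scene stay as the last step left them, time stands still between calls to the robot, and variables do not carry over. Pictures are saved under pics/ and viewed, at most 10 in all, crops included, and the job is handed in when it is done.

Besides the shell and the picture viewer there is one more tool, called after ">>>" by a JSON object that holds its "op" and its "data". apply_moves: Moves the arm, as the interface text tells. Its arguments: {"type":"object","properties":{"plan":{"type":"array","items":{"type":"object","properties":{"claw":{"type":"number"},"offset":{"type":"array","items":{"type":"number"}},"spin":{"type":"number"}}}},"force":{"type":"number"}},"required":["plan"]}

```bash
mkdir -p pics; python3 - <<'E'
from workcell import env
import cv2
s=env.read_state();print({k:s[k] for k in('clock','eef_pos','orientation','force','width')})
for n in('side','top'):
    f=env.grab_frame(n);cv2.imwrite(f'pics/{n}0.png',f[:,:,::-1])
    p=env.camera_params(n);print(n,p)
print(env.camera_params('wrist'))
E
```

```text
{'clock': 0.0, 'eef_pos': array([0.18982659, 0.59523303, 0.21408573]), 'orientation': array([ 1.53767138e-01,  9.88106966e-01, -5.19497502e-04, -1.46035346e-04]), 'force': array([ 0.11279786, -0.24262215, -0.03606613]), 'width': 0.0949599546163014}
side {'fx': 412.569980670413, 'fy': 412.569980670413, 'cx': 250.0832191367512, 'cy': 191.75767938433606, 'R': array([[-0.97559794, -0.21933158,  0.01011561],
       [-0.13383588,  0.55752236, -0.81930262],
       [ 0.17405926, -0.80066377, -0.5732721 ]]), 't': array([ 0.57249224, -0.02250859,  1.02307131])}
top {'fx': 360.54249739118245, 'fy': 360.54249739118245, 'cx': 258.9185781901001, 'cy': 190.20727614242762, 'R': array([[ 0.00990233, -0.99929914,  0.03609937],
       [-0.99583848, -0.01312596, -0.09018548],
       [ 0.09059611, -0.0350561 , -0.99527052]]), 't': array([0.2532243 , 0.52687305, 0.8905223 ])}
{'fx': 297.3186396354542, 'fy': 297.3186396354542, 'cx': 252.9539911304646, 'cy': 195.07924187950817, 'hand_eye': array([[ 1.05879699e-04, -9.60216807e-01, -2.79255570e-01,
         7.77765616e-02],
       [ 9.99999951e-01,  1.83670993e-04, -2.52400625e-04,
         1.16518766e-03],
       [ 2.93650470e-04, -2.79255529e-01,  9.60216779e-01,
        -1.69264059e-01],
       [ 0.00000000e+00,  0.00000000e+00,  0.00000000e+00,
         1.00000000e+00]])}
```

View pics/side0.png

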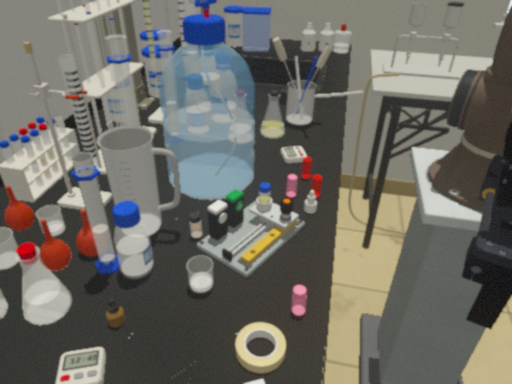

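View pics/top0.png

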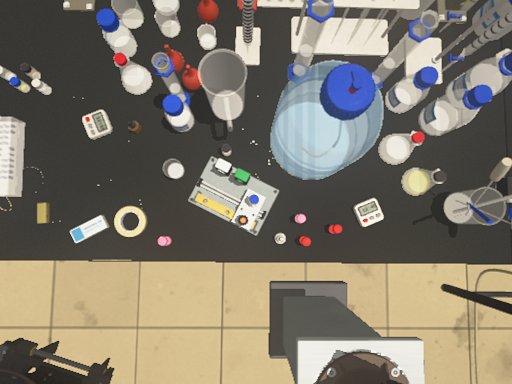

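The side view shows the slide, with the knob (orange dot) at about (286,204), the blue-capped vial at (264,188), the green head at (235,197) and the white head at (216,208). In the top view they are at about (243,220), (254,199), (242,176) and (223,165). I could confuse the vial with the black-capped vial at (196,222 side) or the pink and red ones at (292,184), (307,167) and (317,185). The knob could be confused with the white dropper at (310,204). A close crop should settle it.

```bash
python3 - <<'E'
import cv2,numpy as np
a=cv2.imread('pics/top0.png')[145:245,180:300];b=cv2.imread('pics/side0.png')[170:270,190:310]
cv2.imwrite('pics/crop.png',np.vstack([cv2.resize(x,None,fx=5,fy=5,interpolation=cv2.INTER_CUBIC)[:500] for x in(a,b)])[:1000] if 0 else np.hstack([cv2.resize(x,(400,333),interpolation=cv2.INTER_CUBIC) for x in (a,b)]))
E
```

```text
(no output)
```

View pics/crop.png

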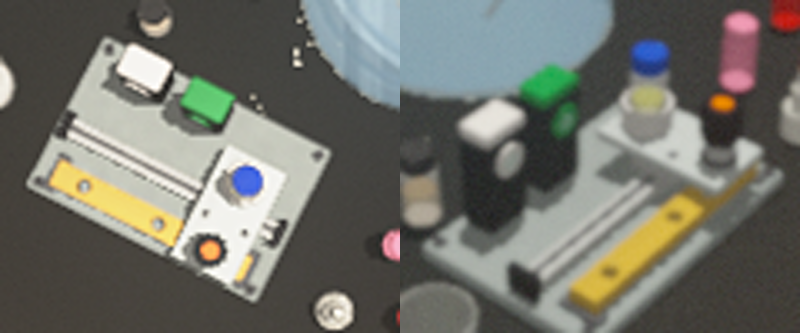

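The crop confirms it. The blue cap is at crop (248,181) and the orange-dot knob at (209,250). The green head stands next to home, at the y=0 station. The strip's holes show at (158,224) and (84,186).

```bash
cat > h.py <<'E'
import numpy as np
from workcell import env
def onz(n,u,v,z):
    p=env.camera_params(n);R,t=p['R'],p['t']
    d=R.T@[(u-p['cx'])/p['fx'],(v-p['cy'])/p['fy'],1];c=-R.T@t
    return c+d*(z-c[2])/d[2]
E
python3 - <<'E'
from h import *
import cv2
k=.3
T={'c1':(105,38,.012),'c2':(330,150,.012),'c3':(255,300,.012),'c4':(30,185,.012),'knob':(209,250,.084),'hole0':(158,224,.026),'hole1':(84,186,.026),'vial':(248,181,.098),'green':(211,95,.087),'white':(147,63,.087)}
P={n:onz('top',180+u*k,145+v*k,z) for n,(u,v,z) in T.items()}
S={'knob':(722,103,.084),'hole0':(675,215,.026),'hole1':(610,271,.026),'vial':(650,52,.098)}
for n,(u,v,z) in S.items(): P[n+'_s']=onz('side',190+(u-400)*k,170+v*k,z)
c=np.mean([P[f'c{i}'] for i in range(1,5)],0)
ex=(P['c1']+P['c2']-P['c3']-P['c4'])[:2];ex/=np.hypot(*ex);ey=np.array([-ex[1],ex[0]])
print('sides',[np.linalg.norm(P[a]-P[b]) for a,b in(('c1','c2'),('c2','c3'),('c3','c4'),('c4','c1'))])
print('ey',ey,'yaw deg',np.degrees(np.arctan2(ex[1],ex[0])))
for n,p in P.items(): print(n,p.round(4),'local',(1000*np.array([ex@(p-c)[:2],ey@(p-c)[:2]])).round(1))
E
```

```text
sides [np.float64(0.19242482728483631), np.float64(0.1274230149601937), np.float64(0.19089303290258347), np.float64(0.12561668410062227)]
ey [0.43538368 0.90024499] yaw deg -25.809710781145483
c1 [0.6096 0.381  0.012 ] local [63.3 96.2]
c2 [0.5258 0.2078 0.012 ] local [ 63.2 -96.2]
c3 [0.4114 0.264  0.012 ] local [-64.2 -95.4]
c4 [0.4962 0.435  0.012 ] local [-62.3  95.4]
knob [0.4481 0.2986 0.084 ] local [-46.2 -48.4]
hole0 [0.4674 0.3373 0.026 ] local [-45.7  -5.1]
hole1 [0.4951 0.3928 0.026 ] local [-44.9  57. ]
vial [0.4956 0.2722 0.098 ] local [  8.  -51.3]
green [0.5565 0.2986 0.087 ] local [51.4 -1.1]
white [0.5785 0.3439 0.087 ] local [51.5 49.2]
knob_s [0.4461 0.3031 0.084 ] local [-50.  -45.2]
hole0_s [0.4648 0.3417 0.026 ] local [-49.9  -2.2]
hole1_s [0.4921 0.3975 0.026 ] local [-49.7  59.9]
vial_s [0.494  0.2808 0.098 ] local [  2.8 -44.3]
```

>>> {"op": "apply_moves", "data": {"plan": [{"claw": 0.55,"offset": [0,0,0],"spin": 0.68},{"claw": 0.55,"offset": [0,0,0],"spin": 0.67},{"claw": 0.55,"offset": [-0.9,-0.4,0.2],"spin": 0},{"claw": 0.55,"offset": [-0.9,-0.4,0.2],"spin": 0},{"claw": 0.55,"offset": [-0.9,-0.4,0.2],"spin": 0}], "force": 30}}

```text
clock: 0.6
eef_pos: [0.2667, 0.5041, 0.19]
orientation: [0.223, 0.975, -0.0, -0.0]
force: [0.9, 1.5, -0.5]
width: 0.0607
gripper_force: 0.0
```

>>> {"op": "apply_moves", "data": {"plan": [{"claw": 0.55,"offset": [-0.9,-0.4,0.2],"spin": 0},{"claw": 0.55,"offset": [-0.9,-0.4,0.2],"spin": 0},{"claw": 0.55,"offset": [-0.9,-0.4,0.2],"spin": 0},{"claw": 0.55,"offset": [-0.9,-0.4,0.2],"spin": 0},{"claw": 0.55,"offset": [-0.9,-0.4,0.2],"spin": 0}]}}

```text
clock: 1.1
eef_pos: [0.3943, 0.3535, 0.1502]
orientation: [0.223, 0.975, -0.0, -0.0]
force: [0.9, 0.1, 1.2]
width: 0.0524
gripper_force: 0.0
```

>>> {"op": "apply_moves", "data": {"plan": [{"claw": 0.55,"offset": [-0.6,-0.2,0.15],"spin": 0},{"claw": 0.55,"offset": [-0.6,-0.22,0.15],"spin": 0},{"claw": 0.55,"offset": [-0.6,-0.22,0.15],"spin": 0},{"claw": 0.55,"offset": [0,0,0],"spin": 0},{"claw": 0.55,"offset": [0,0,0],"spin": 0}]}}

```text
clock: 1.6
eef_pos: [0.4471, 0.3003, 0.1324]
orientation: [0.224, 0.975, -0.0, -0.0]
force: [-0.2, 1.3, 0.7]
width: 0.0521
gripper_force: 0.0
```

```bash
python3 - <<'E'
from workcell import env
import cv2
s=env.read_state();print(s['eef_pos'],s['orientation'],s['force'])
cv2.imwrite('pics/w1.png',env.grab_frame('wrist')[:,:,::-1])
E
```

```text
[0.44713874 0.30029706 0.13236265] [ 2.23796223e-01  9.74635875e-01 -1.78723235e-04 -3.60807713e-04] [-0.18908798  1.33708394  0.74948228]
```

View pics/w1.png

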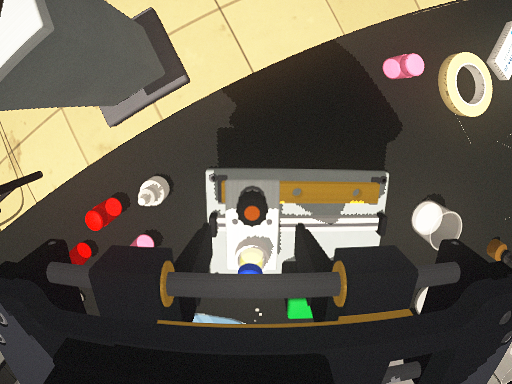

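The wrist view shows the knob dot at (252,213) between the fingers, the strip holes at (297,192) and (357,192), and the plate's edge parallel to the image rows. I'll measure from here.

```bash
cat >> h.py <<'E'
import cv2
from scipy.spatial.transform import Rotation as Ro
def wz(u,v,z,s):
    p=env.camera_params('wrist');d=np.array([u-p['cx'],v-p['cy']])/p['fx'];r=np.hypot(*d)
    ray=np.append(np.sin(r)*d/r,np.cos(r));H=p['hand_eye'];R=Ro.from_quat(s['orientation']).as_matrix()
    o=R@H[:3,3]+s['eef_pos'];w=R@H[:3,:3]@ray
    return o+w*(z-o[2])/w[2]
def dot(f):
    h=cv2.cvtColor(f,cv2.COLOR_RGB2HSV);m=cv2.inRange(h,(4,170,90),(14,255,255));m[:150]=0;m[260:]=0;m[:,:180]=0;m[:,340:]=0
    n,_,st,c=cv2.connectedComponentsWithStats(m);i=1+np.argmax(st[1:,4]);return c[i],st[i,4]
EX=np.array([.9002,-.4354]);EY=np.array([.4354,.9002])
def loc(p,s): d=p[:2]-s['eef_pos'][:2];return np.round(1000*np.array([-EX@d,EY@d]),1) # tool x, tool y, mm
E
python3 - <<'E'
from h import *
s=env.read_state();f=cv2.imread('pics/w1.png')[:,:,::-1]
c,a=dot(f);print(c,a)
for n,(u,v,z) in {'knob':(*c,.084),'h0':(297,192,.026),'h1':(357,192,.026),'pl':(207,170,.012),'pr':(389,172,.012)}.items():
    p=wz(u,v,z,s);print(n,p.round(4),loc(p,s))
E
```

```text
[251.5        212.78947368] 190
knob [0.4467 0.301  0.084 ] [0.3 0.1]
h0 [0.4652 0.3407 0.026 ] [ 0.9 44. ]
h1 [0.492  0.3964 0.026 ] [  1.  105.7]
pl [0.4095 0.2691 0.012 ] [ 19.8 -44.8]
pr [0.4932 0.4412 0.012 ] [ 19.4 146.6]
```

>>> {"op": "apply_moves", "data": {"plan": [{"claw": 0.55,"offset": [0,0,0.6],"spin": 0},{"claw": 0.55,"offset": [0,0,0.6],"spin": 0},{"claw": 0.55,"offset": [0,0,0.5],"spin": 0},{"claw": 0.55,"offset": [0,0,0.23],"spin": 0},{"claw": 0.4,"offset": [0,0,0],"spin": 0}], "force": 35}}

```text
clock: 2.15
eef_pos: [0.4464, 0.301, 0.0548]
orientation: [0.223, 0.975, -0.0, -0.001]
force: [-0.6, 0.2, -0.2]
width: 0.0484
gripper_force: 0.0
```

>>> {"op": "apply_moves", "data": {"plan": [{"claw": 0.3,"offset": [0,0,0],"spin": 0},{"claw": 0.2,"offset": [0,0,0],"spin": 0},{"claw": 0.1,"offset": [0,0,0],"spin": 0},{"claw": 0.1,"offset": [0,0,0],"spin": 0},{"claw": 0.1,"offset": [0,0,0],"spin": 0}]}}

```text
clock: 2.65
eef_pos: [0.4475, 0.3007, 0.0562]
orientation: [0.223, 0.975, 0.0, 0.0]
force: [-1.3, -0.1, 6.3]
width: 0.0237
gripper_force: 35.0
```

>>> {"op": "apply_moves", "data": {"plan": [{"claw": 0.1,"offset": [0,0,-0.1],"spin": 0},{"claw": 0.1,"offset": [0,0,-0.1],"spin": 0},{"claw": 0.1,"offset": [0,0,-0.1],"spin": 0},{"claw": 0.1,"offset": [0,0,0],"spin": 0},{"claw": 0.1,"offset": [0,0,0],"spin": 0}]}}

```text
clock: 3.15
eef_pos: [0.4473, 0.3004, 0.0673]
orientation: [0.223, 0.975, -0.0, 0.0]
force: [2.9, -0.8, -10.0]
width: 0.0232
gripper_force: 35.0
```

```bash
python3 - <<'E'
from h import *
s=env.read_state();f=env.grab_frame('wrist');cv2.imwrite('pics/w2.png',f[:,:,::-1])
print(s['eef_pos'],s['force'],s['width'],s['gripper_force'],dot(f))
cv2.imwrite('pics/w2c.png',cv2.resize(f[140:320,140:400,::-1],None,fx=3,fy=3))
E
```

```text
[0.44726905 0.30043935 0.06732178] [ 2.89426227 -0.76395474 -9.9970374 ] 0.023204072103436314 34.99808728694916 (array([252.88826816, 255.27932961]), np.int32(179))
```

View pics/w2c.png

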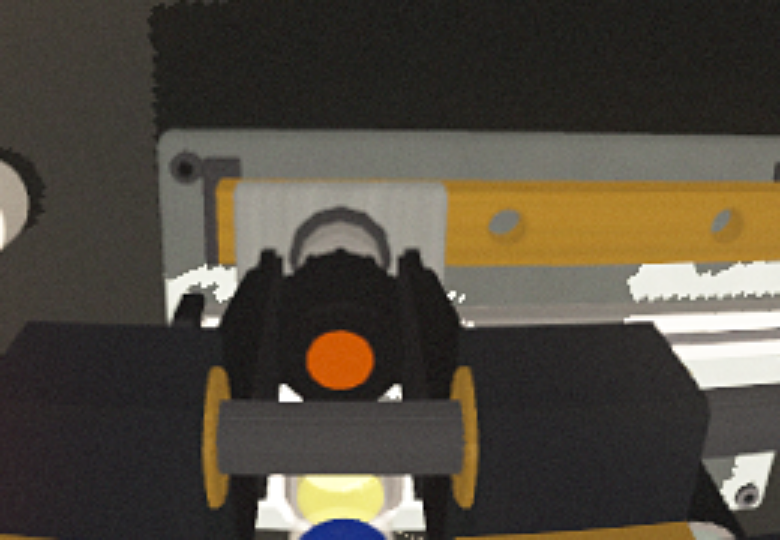

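The knob is pinched and lifted about 12 mm: the force is -10 N and the carriage is still home. Next I'll slide most of the way with the pin up.

>>> {"op": "apply_moves", "data": {"plan": [{"claw": 0.1,"offset": [0,0.05,0],"spin": 0},{"claw": 0.1,"offset": [0,0.1,0],"spin": 0},{"claw": 0.1,"offset": [0,0.1,0],"spin": 0},{"claw": 0.1,"offset": [0,0.1,0],"spin": 0},{"claw": 0.1,"offset": [0,0.1,0],"spin": 0}]}}

```text
clock: 3.7
eef_pos: [0.4554, 0.3171, 0.0674]
orientation: [0.223, 0.975, 0.0, 0.0]
force: [4.8, -3.7, -10.0]
width: 0.0235
gripper_force: 35.0
```

>>> {"op": "apply_moves", "data": {"plan": [{"claw": 0.1,"offset": [0,0.1,0],"spin": 0},{"claw": 0.1,"offset": [0,0.1,0],"spin": 0},{"claw": 0.1,"offset": [0,0.1,0],"spin": 0},{"claw": 0.1,"offset": [0,0.1,0],"spin": 0},{"claw": 0.1,"offset": [0,0.1,0],"spin": 0}]}}

```text
clock: 4.2
eef_pos: [0.4642, 0.335, 0.0674]
orientation: [0.223, 0.975, 0.0, 0.0]
force: [5.0, -3.6, -9.4]
width: 0.0235
gripper_force: 35.0
```

```bash
python3 - <<'E'
from h import *
s0=env.read_state();f=cv2.imread('pics/w2.png')
s0=dict(s0);st=s0.copy()
b=dict(eef_pos=np.array([.44727,.30044,.06732]),orientation=s0['orientation'])
p=wz(308.7,214.7,.026,b);print('hole from w2',p,loc(p,b))
s=s0;f=env.grab_frame('wrist');print(s['clock'],s['eef_pos'],s['force'],dot(f),'now',loc(p,s))
cv2.imwrite('pics/w3.png',f[:,:,::-1])
for n in ('top','side'):cv2.imwrite(f'pics/{n}3.png',env.grab_frame(n)[:,:,::-1])
E
```

```text
hole from w2 [0.46529962 0.34030905 0.026     ] [ 1.1 43.7]
4.2 [0.46423124 0.33502617 0.0673727 ] [ 5.04670243 -3.56280105 -9.41027034] (array([252.82758621, 255.38505747]), np.int32(174)) now [1.3 5.2]
```

>>> {"op": "apply_moves", "data": {"plan": [{"claw": 0.1,"offset": [0,0.04,0],"spin": 0},{"claw": 0.1,"offset": [0,0,0.04],"spin": 0},{"claw": 0.1,"offset": [0,0,0.04],"spin": 0},{"claw": 0.1,"offset": [0,0,0],"spin": 0},{"claw": 0.27,"offset": [0,0,0],"spin": 0}]}}

```text
clock: 4.85
eef_pos: [0.4647, 0.3368, 0.0646]
orientation: [0.223, 0.975, 0.0, 0.0]
force: [0.2, -0.3, -0.2]
width: 0.0251
gripper_force: 0.0
```

```bash
cat >> h.py <<'E'
HOLE=np.array([.4653,.3404,.026])
def look(tag=None):
    s=env.read_state();f=env.grab_frame('wrist');c,a=dot(f)
    if tag: cv2.imwrite(f'pics/{tag}.png',f[:,:,::-1])
    F=s['force'];print(round(s['clock'],2),s['eef_pos'].round(4),'Fy',round(float(EY@F[:2]),1),'Fz',F[2].round(1),'w',round(s['width']*1e3,1),'dot',c.round(1),a,'hole',loc(HOLE,s))
    for z in(.084,.093): print(z,loc(wz(*c,z,s),s))
E
python3 -c "
from h import *
look('w4')"
```

```text
4.85 [0.4647 0.3368 0.0646] Fy -0.2 Fz -0.2 w 25.1 dot [253.1 254.8] 201 hole [1.  3.5]
0.084 [-0.8  1.3]
0.093 [3.9 1.3]
```

>>> {"op": "apply_moves", "data": {"plan": [{"claw": 0.27,"offset": [0,0,0.1],"spin": 0},{"claw": 0.27,"offset": [0,0.02,0],"spin": 0},{"claw": 0.27,"offset": [0,0.02,0],"spin": 0},{"claw": 0.27,"offset": [0,0,0],"spin": 0},{"claw": 0.27,"offset": [0,0,0],"spin": 0}]}}

```text
clock: 5.4
eef_pos: [0.4652, 0.3377, 0.0603]
orientation: [0.223, 0.975, 0.0, 0.0]
force: [0.1, 0.4, 0.6]
width: 0.0258
gripper_force: 0.0
```

```bash
python3 -c "
from h import *
look('w5')"
```

```text
5.4 [0.4652 0.3377 0.0603] Fy 0.4 Fz 0.6 w 25.8 dot [251.3 256.3] 131 hole [1.1 2.5]
0.084 [0.5 0.3]
0.093 [5.3 0.4]
```

>>> {"op": "apply_moves", "data": {"plan": [{"claw": 0.27,"offset": [0,0,-0.15],"spin": 0},{"claw": 0.27,"offset": [0,0.02,0],"spin": 0},{"claw": 0.27,"offset": [0,0.02,0],"spin": 0},{"claw": 0.27,"offset": [0,0,0],"spin": 0},{"claw": 0.27,"offset": [0,0,0],"spin": 0}]}}

```text
clock: 5.95
eef_pos: [0.466, 0.3392, 0.0662]
orientation: [0.223, 0.975, 0.0, 0.0]
force: [-0.4, 0.0, 0.5]
width: 0.0258
gripper_force: 0.1
```

```bash
python3 -c "
from h import *
look('w6')"
```

```text
5.95 [0.466  0.3392 0.0662] Fy -0.1 Fz 0.5 w 25.8 dot [251.4 251.4] 313 hole [1.1 0.8]
0.084 [0.6 0.4]
0.093 [5.2 0.4]
```

>>> {"op": "apply_moves", "data": {"plan": [{"claw": 0.27,"offset": [0,0.01,0],"spin": 0},{"claw": 0.27,"offset": [0,0.01,0],"spin": 0},{"claw": 0.27,"offset": [0,0,0],"spin": 0},{"claw": 0.27,"offset": [0,0,0],"spin": 0},{"claw": 0.27,"offset": [0,0,0],"spin": 0}]}}

```text
clock: 6.5
eef_pos: [0.4662, 0.3398, 0.0662]
orientation: [0.223, 0.975, 0.0, 0.0]
force: [-0.5, -1.3, -0.4]
width: 0.0255
gripper_force: 0.4
```

```bash
python3 -c "
from h import *
look('w7')
cv2.imwrite('pics/m7.png',np.hstack([cv2.resize(cv2.imread(f'pics/{n}.png')[180:300,195:315],(400,400)) for n in('w4','w7')]))"
```

```text
6.5 [0.4662 0.3398 0.0662] Fy -1.4 Fz -0.4 w 25.5 dot [251.4 251.5] 313 hole [1.1 0.2]
0.084 [0.5 0.3]
0.093 [5.1 0.4]
```

View pics/m7.png

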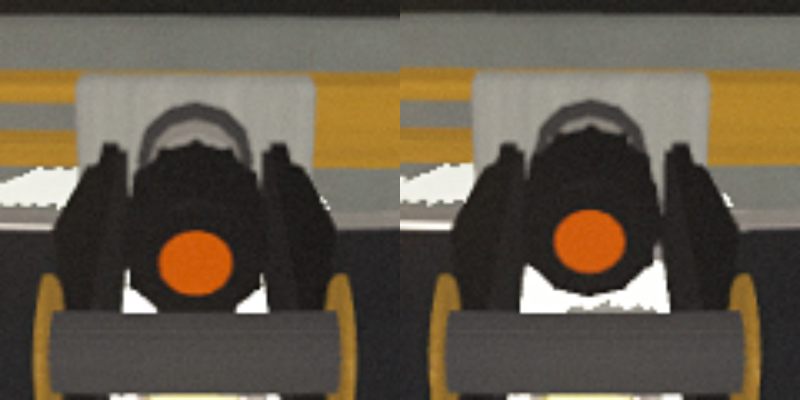

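```bash
sed -i 's/m\[260:\]=0/m[285:]=0/' h.py; python3 - <<'E'
from h import *
q=env.read_state()['orientation']
for n,e in(('w2',(.44727,.30044,.06732)),('w4',(.4647,.3368,.0646)),('w5',(.4652,.3377,.0603)),('w6',(.466,.3392,.0662)),('w7',(.4662,.3398,.0662))):
    c,a=dot(cv2.imread(f'pics/{n}.png')[:,:,::-1].copy());s=dict(eef_pos=np.array(e),orientation=q)
    h=loc(HOLE,s)[0]-.6
    zs=np.linspace(.075,.105,61);z=min(zs,key=lambda z:abs(loc(wz(*c,z,s),s)[0]-h))
    print(n,c.round(1),a,'knob z',round(z,4),'y',loc(wz(*c,z,s),s)[1],'hole',loc(HOLE,s))
E
```

```text
w2 [252.9 259.6] 362 knob z 0.095 y 1.2 hole [ 1.2 43.8]
w4 [253.2 258.5] 355 knob z 0.0905 y 1.4 hole [1.  3.5]
w5 [251.3 261.8] 367 knob z 0.0905 y 0.4 hole [1.1 2.5]
w6 [251.4 251.9] 333 knob z 0.0845 y 0.4 hole [1.2 0.8]
w7 [251.4 252. ] 333 knob z 0.0845 y 0.3 hole [1.1 0.1]
```

The knob's measured height fell from about 0.0905 to 0.0845 between w5 and w6, so the pin seems to have dropped into the hole. I'll open the fingers, back off upward and check.

>>> {"op": "apply_moves", "data": {"plan": [{"claw": 0.4,"offset": [0,-0.02,0],"spin": 0},{"claw": 0.55,"offset": [0,0,0],"spin": 0},{"claw": 0.55,"offset": [0,0,0],"spin": 0},{"claw": 0.55,"offset": [0,0,-0.5],"spin": 0},{"claw": 0.55,"offset": [0,0,-0.5],"spin": 0}]}}

```text
clock: 7.05
eef_pos: [0.4656, 0.339, 0.1063]
orientation: [0.223, 0.975, -0.0, -0.0]
force: [-0.5, -0.3, -0.4]
width: 0.0521
gripper_force: 0.0
```

>>> {"op": "apply_moves", "data": {"plan": [{"claw": 0.55,"offset": [0,0,-0.66],"spin": 0},{"claw": 0.55,"offset": [0,0,0],"spin": 0},{"claw": 0.55,"offset": [0,0,0],"spin": 0},{"claw": 0.55,"offset": [0,0,0],"spin": 0},{"claw": 0.55,"offset": [0,0,0],"spin": 0}]}}

```text
clock: 7.55
eef_pos: [0.4655, 0.3389, 0.1317]
orientation: [0.223, 0.975, -0.0, -0.001]
force: [0.3, 0.1, -0.5]
width: 0.0523
gripper_force: 0.0
```

```bash
python3 - <<'E'
from h import *
s=env.read_state();f=env.grab_frame('wrist');cv2.imwrite('pics/w8.png',f[:,:,::-1]);c,a=dot(f)
h=loc(HOLE,s)[0]-.6;zs=np.linspace(.07,.11,81);z=min(zs,key=lambda z:abs(loc(wz(*c,z,s),s)[0]-h));print(s['eef_pos'],s['force'],'dot',c,a,'knob z',z,loc(wz(*c,z,s),s),loc(HOLE,s))
g=env.grab_frame('side');cv2.imwrite('pics/s8.png',g[:,:,::-1])
h=cv2.cvtColor(g,cv2.COLOR_RGB2HSV)[150:270,190:320];o=cv2.imread('pics/side0.png')
for im in(g,o[:,:,::-1].copy()):
    m=cv2.inRange(cv2.cvtColor(im,cv2.COLOR_RGB2HSV),(4,150,90),(16,255,255));m[:190]=0;m[220:]=0;m[:,:240]=0;m[:,310:]=0
    n,_,st,cc=cv2.connectedComponentsWithStats(m)
    for i in range(1,n):
      if st[i,4]>5: print('side orange',cc[i],st[i,4],[onz('side',*cc[i],z).round(4) for z in(.084,.093)])
cv2.imwrite('pics/m8.png',np.hstack([cv2.resize(g[150:270,190:310,::-1],(400,400)),cv2.resize(f[160:300,195:335,::-1],(400,400))]))
E
```

```text
[0.46551824 0.33885712 0.1317074 ] [ 0.30543455  0.09089556 -0.46242615] dot [253.32446809 213.81914894] 188 knob z 0.0855 [0.3 1.5] [0.9 1.3]
side orange [273.17391304 211.34782609] 23 [array([0.4659, 0.3423, 0.084 ]), array([0.4642, 0.3538, 0.093 ])]
side orange [286.47826087 200.56521739] 23 [array([0.4465, 0.302 , 0.084 ]), array([0.4452, 0.3144, 0.093 ])]
```

View pics/m8.png

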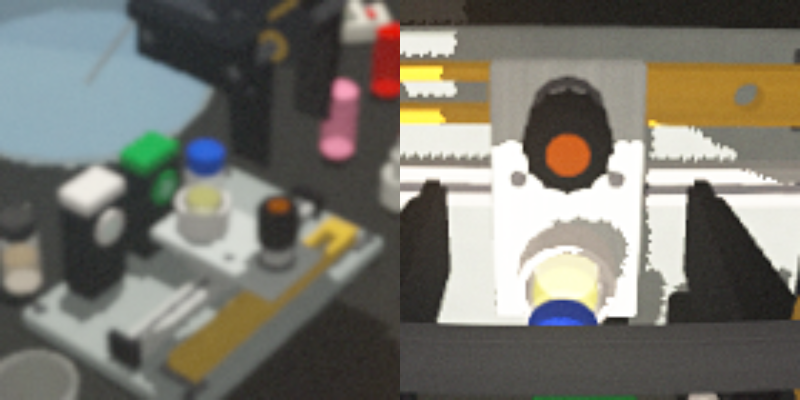

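The side view puts the knob at home height: it moved 44.7 mm along the rail with no perpendicular shift. The vial is upright in front of the green head. As a check, I'll compare the knob's height over the carriage with the home picture.

```bash
python3 - <<'E'
from h import *
a=cv2.imread('pics/w1.png');b=cv2.imread('pics/w8.png')
def sh(r0,r1,c0,c1):
    U=8;t=cv2.resize(a[r0:r1,c0:c1],None,fx=U,fy=U,interpolation=cv2.INTER_CUBIC)
    w=cv2.resize(b[r0-8:r1+8,c0-8:c1+8],None,fx=U,fy=U,interpolation=cv2.INTER_CUBIC)
    m=cv2.minMaxLoc(cv2.matchTemplate(w,t,cv2.TM_CCOEFF_NORMED));return (m[3][0]/U-8,m[3][1]/U-8,round(m[1],3))
print('knob dot',sh(203,224,241,264),'knob body',sh(195,230,238,268));print('screws/carriage',sh(216,232,228,240),sh(216,232,265,278));print('vial/cap',sh(238,272,238,266))
s=cv2.imread('pics/side0.png');g=cv2.imread('pics/s8.png')
E
```

```text
knob dot (1.625, 1.125, 0.993) knob body (1.625, 1.125, 0.993)
screws/carriage (1.625, 1.0, 0.978) (1.5, 0.875, 0.949)
vial/cap (1.625, 1.125, 0.97)
```

The knob and carriage moved by the same image shift to within 0.15 px, so the plunger is fully home. The vial is seated too, and nothing is touching the robot, so I'm handing in.

```bash
python3 -c "
from workcell import env
print(env.sign_off())"
```

```text
the job is handed in; nothing more can be done
None
```

The job is handed in: by my camera measurements the carriage is locked at the green head with the plunger fully home. The vial stands upright in its nest and I saw no contact with the loose glassware; `sign_off` returned no verdict.

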